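# Change over the paint-drying rack

### The arm

A 6-joint arm with a two-finger parallel gripper is mounted at the origin on the work surface. World frame = base frame: x ahead of the robot, y to its left, z up, the work surface at z = 0. Lengths are in m, angles in rad, forces in N, time in s.
With the tool pointing down it reaches from about 0.375 to 0.925 m from the base axis. Payload 5.7 kg.
Tool frame: the origin (TCP) lies midway between the tips of the shut fingers; the grasp point (between the pads) lies 19 mm behind it; z points along the fingers, y is the line along which they close (so a half turn about z gives the same grasp; the last joint's range is limited). The gripper opens to 88 mm and grips with 3 to 60 N. Pads are 20 mm wide; open, the fingers measure 115 mm over their backs; the gripper's body (75 mm by 178 mm) begins 61 mm behind the grasp point.
Start: joints at [-1.274, 0.359, 1.51, -0, 1.272, -0.115], TCP at [0.24, -0.55, 0.223] pointing down, gripper open.
Joint ranges: [-2.97, 2.97], [-1.01, 2.36], [0.21, 2.38], [-0.96, 4.11], [0.2, 2.71], [-2.98, 2.98]. Speed limits (rad/s): [2.39, 2.39, 3.14, 3.14, 3.14, 3.14].

### API

Orientations are given as a unit quaternion [x, y, z, w].
In Python, from bench import move_ptp, servo_line, goto_joints, move_gripper, sleep, inverse_kinematics, capture, PlanningError, close_job, spot_in, silhouettes, current_clock, current_joint_pos, current_qvel, current_joint_torque, current_position, current_orientation, current_force, current_torque, current_finger_gap, current_grip_force gives the robot as it stands. Calls block until the motion is done:
- move_ptp(position, orientation): joint-space move of the TCP to a pose.
- servo_line(position, orientation=None, rate=0.15, contact_N=None): straight line of the TCP; orientation=None keeps the orientation; rate is the mean speed in m/s. With contact_N (N) it stops when the force on the tool has changed by that much, and returns True; else False.
- goto_joints(angles): joint-space move.
- move_gripper(opening): finger opening in m; the grip force is fixed at half the most; returns when the fingers have stopped.
- sleep(seconds).
- inverse_kinematics(position, orientation): joint angles nearest the present ones, or None.
- capture(name): name is "side" or "top"; returns a dict with "image" (420x560x3 uint8, blue, green, red), "range_z" (420x560 float32, m along the optical axis (not along the pixel's ray), 0 where there is no reading), "intrinsics" (3x3 intrinsics, pixels), "k1" (the pictures are not rectified: a ray, as slopes to the right and down, at radius r is drawn at 1 + k1 r^2 times it, then the intrinsics apply), "R" (3x3) and "t" (3): a world point X has camera coordinates R X + t. Camera axes: x right, y down, z forward; pixel columns grow to the right and rows downward; lengths in m; the calibration is good to about 2 mm. A picture is of the moment at which its call begins.
A pose or a line that the arm cannot do raises PlanningError and nothing moves.
- close_job(): hands the job in; it is judged then, once.
Trained networks look in the newest picture that a camera, given by its name, has taken for a name from the list of things; names that differ only in an ending like _2 or _b are one class to them, and where a whole thing is asked for, a point or a joint stands for the part that bears it (a point fixed in the world has none). Each returns a list of dicts, best first, with "conf" (0 to 1); they miss things now and then, are a little off and sometimes report something else, mostly with a low value. They report only what shows in the picture. A call takes as long as a camera call.
- spot_in(camera, query): "xy" ([column, row] in pixels, amid what is visible of it).
- silhouettes(camera, query): "region" (420x560 bool, what is visible of it) and "xy" ([column, row] in pixels, amid what is visible of it).
Readings, each from a call of its own:
- current_clock(): time.
- current_joint_pos(): joint angles.
- current_qvel(): joint speeds.
- current_joint_torque(): joint torques, N m.
- current_position(): TCP position.
- current_orientation(): TCP orientation.
- current_force(): force on the tool from outside, world axes, zero at the start.
- current_torque(): the same for the moment, N m.
- current_finger_gap(): finger opening in m.
- current_grip_force(): force on a finger pad.
Only numpy, scipy, OpenCV 4.12 (cv2) and the standard library are available. Lean on these libraries where they do the work, as an engineer would, in place of code of your own. Each camera call takes 0.05 s, during which the arm holds its last target. There are 200 camera calls.

### The job

Flip the toggle of the drying fans off, move the finished lime-painted stool feet out of the drying rack into the clear plastic tub, and stand every lilac-painted foot upright in a rack pocket of its own with its painted end up. With the rack loaded, flip the fans back on; leave the pots, bottles, brush and bare offcut alone.

Things in the scene. Friction and masses are not known exactly. Their poses are not given: they have to be found in the camera images.
- fresh0: wooden stool foot, square block 46 x 46 x 70 mm, about 90 g; origin: centre of its plain end; own z along its length towards the painted end, x and y across its 46 mm faces. Its last 15 mm and end face at +z are painted lilac (freshly painted, touch dry). At the start it lies on the table on one long side, its painted end pointing roughly away from the robot. May be absent.
- fresh1: wooden stool foot, square block 46 x 46 x 70 mm, about 90 g; origin: centre of its plain end; own z along its length towards the painted end, x and y across its 46 mm faces. Its last 15 mm and end face at +z are painted lilac (freshly painted, touch dry). At the start it lies on the table on one long side, its painted end pointing roughly away from the robot. May be absent.
- fresh2: wooden stool foot, square block 46 x 46 x 70 mm, about 90 g; origin: centre of its plain end; own z along its length towards the painted end, x and y across its 46 mm faces. Its last 15 mm and end face at +z are painted lilac (freshly painted, touch dry). At the start it lies on the table on one long side, its painted end pointing roughly away from the robot. May be absent.
- fresh3: wooden stool foot, square block 46 x 46 x 70 mm, about 90 g; origin: centre of its plain end; own z along its length towards the painted end, x and y across its 46 mm faces. Its last 15 mm and end face at +z are painted lilac (freshly painted, touch dry). At the start it stands on the table on its plain end, paint up. May be absent.
- dry0: wooden stool foot, square block 46 x 46 x 70 mm, about 90 g; origin: centre of its plain end; own z along its length towards the painted end, x and y across its 46 mm faces. Its last 15 mm and end face at +z are painted lime yellow (finished). At the start it stands, paint up, in pocket 0 of the rack. May be absent.
- dry1: wooden stool foot, square block 46 x 46 x 70 mm, about 90 g; origin: centre of its plain end; own z along its length towards the painted end, x and y across its 46 mm faces. Its last 15 mm and end face at +z are painted lime yellow (finished). At the start it stands, paint up, in pocket 1 of the rack. May be absent.
- dry2: wooden stool foot, square block 46 x 46 x 70 mm, about 90 g; origin: centre of its plain end; own z along its length towards the painted end, x and y across its 46 mm faces. Its last 15 mm and end face at +z are painted lime yellow (finished). At the start it stands, paint up, in pocket 2 of the rack. May be absent.
- dry3: wooden stool foot, square block 46 x 46 x 70 mm, about 90 g; origin: centre of its plain end; own z along its length towards the painted end, x and y across its 46 mm faces. Its last 15 mm and end face at +z are painted lime yellow (finished). At the start it stands, paint up, in pocket 3 of the rack. May be absent.
- rack: drying rack, fixed: aluminium board 130 x 350 mm (long along its y), 14 mm thick, with brown wooden ribs that leave four square pockets in a row along y, 80 mm apart. Beyond its -x edge (the robot's side) stand two black fans 92 mm wide, 110 to 140 mm from the pocket row, 95 mm high. Origin: centre of its underside, on the table
- pocket0 (a point): centre of the floor of pocket 0 of the rack, 14 mm above the table, axes parallel to the rack's. The pocket is 54 x 54 mm and 12 mm deep (rib tops 26 mm above the table); pocket 0 is the one at the rack's -y end, 3 at +y
- pocket1 (a point): centre of the floor of pocket 1 of the rack, 14 mm above the table, axes parallel to the rack's. The pocket is 54 x 54 mm and 12 mm deep (rib tops 26 mm above the table); pocket 0 is the one at the rack's -y end, 3 at +y
- pocket2 (a point): centre of the floor of pocket 2 of the rack, 14 mm above the table, axes parallel to the rack's. The pocket is 54 x 54 mm and 12 mm deep (rib tops 26 mm above the table); pocket 0 is the one at the rack's -y end, 3 at +y
- pocket3 (a point): centre of the floor of pocket 3 of the rack, 14 mm above the table, axes parallel to the rack's. The pocket is 54 x 54 mm and 12 mm deep (rib tops 26 mm above the table); pocket 0 is the one at the rack's -y end, 3 at +y
- tub: open clear plastic tub with white floor and white rims, fixed, 200 mm (own x) by 180 mm (own y), walls 5 mm thick and 55 mm high; its inner floor is 5 mm above the table. Origin: centre of its underside
- switchbox: grey switch box of the fans, fixed: 110 mm (own x) x 75 mm (own y) x 50 mm high, green dot on its top at the -x end (fans on, near the robot), red dot at the +x end (fans off). Origin: centre of its underside; the toggle's hinge is 50 mm above it and runs along its y
- toggle (a joint): angle of the steel toggle bat on the switch box: 0 = fully on, leaning 0.4 rad from upright to the box's -x (green dot); 0.8 = fully off, leaning 0.4 rad to +x (red dot). An over-centre spring snaps it to whichever side of the centre (0.4) it is on; about 3 N sideways at its tip pushes it over. It starts on
- toggle_tip (a point): centre of the red ball, 14 mm across, on the end of the toggle bat (bat 8 mm thick, 55 mm from hinge to ball centre)
- potyellow: bystander, loose: lime-yellow open paint pot, 72 mm across, 75 mm high. Leave it where it is
- potblue: bystander, loose: sky-blue open paint pot, 72 mm across, 75 mm high. Leave it where it is
- bottlered: bystander, loose: brick-red paint bottle with white cap, 60 mm across, 150 mm high. Leave it where it is
- bottleochre: bystander, loose: ochre paint bottle with white cap, 60 mm across, 160 mm high. Leave it where it is
- offcut: bystander, loose: bare brown wood offcut 110 x 45 x 22 mm, lying flat. Leave it where it is
- brush: bystander, loose: paint brush lying flat. Leave it where it is

How it is judged:
On the way, in this order (a step that is already met when the one before it is completed fails the run):
1. the fans are switched off: the toggle has snapped to the red side (value of joint toggle above 0.7 rad), for 0.2 s.
2. with the fans off, every lime foot is in the tub and every lilac foot stands in a pocket, paint up (value of joint toggle above 0.7 rad and (distance between fresh0 and pocket0 below 0.01 m or distance between fresh0 and pocket1 below 0.01 m or distance between fresh0 and pocket2 below 0.01 m or distance between fresh0 and pocket3 below 0.01 m) and angle between each of fresh0, fresh1, fresh2, fresh3's own z axis and vertical below 0.1 rad and linear speed of each of fresh0, fresh1, fresh2, fresh3, dry0, dry1, dry2, dry3 below 0.02 m/s and (distance between fresh1 and pocket0 below 0.01 m or distance between fresh1 and pocket1 below 0.01 m or distance between fresh1 and pocket2 below 0.01 m or distance between fresh1 and pocket3 below 0.01 m) and (distance between fresh2 and pocket0 below 0.01 m or distance between fresh2 and pocket1 below 0.01 m or distance between fresh2 and pocket2 below 0.01 m or distance between fresh2 and pocket3 below 0.01 m) and (distance between fresh3 and pocket0 below 0.01 m or distance between fresh3 and pocket1 below 0.01 m or distance between fresh3 and pocket2 below 0.01 m or distance between fresh3 and pocket3 below 0.01 m) and x of dry0 in the frame of tub between -0.097 and 0.097 m and y of dry0 in the frame of tub between -0.087 and 0.087 m and z of each of dry0, dry1, dry2, dry3 in the frame of tub below 0.08 m and x of dry1 in the frame of tub between -0.097 and 0.097 m and y of dry1 in the frame of tub between -0.087 and 0.087 m and x of dry2 in the frame of tub between -0.097 and 0.097 m and y of dry2 in the frame of tub between -0.087 and 0.087 m and x of dry3 in the frame of tub between -0.097 and 0.097 m and y of dry3 in the frame of tub between -0.087 and 0.087 m), for 0.2 s.
At the end, for the whole second after the job is handed in: the toggle is snapped to the on side (below 0.1 rad); every lilac foot present stands at rest in a pocket, plain end within 10 mm of the centre of the pocket's floor and painted end up, within 0.1 rad of upright; every lime foot present is at rest inside the tub (value of joint toggle below 0.1 rad and (distance between fresh0 and pocket0 below 0.01 m or distance between fresh0 and pocket1 below 0.01 m or distance between fresh0 and pocket2 below 0.01 m or distance between fresh0 and pocket3 below 0.01 m) and angle between each of fresh0, fresh1, fresh2, fresh3's own z axis and vertical below 0.1 rad and linear speed of each of fresh0, fresh1, fresh2, fresh3, dry0, dry1, dry2, dry3 below 0.02 m/s and (distance between fresh1 and pocket0 below 0.01 m or distance between fresh1 and pocket1 below 0.01 m or distance between fresh1 and pocket2 below 0.01 m or distance between fresh1 and pocket3 below 0.01 m) and (distance between fresh2 and pocket0 below 0.01 m or distance between fresh2 and pocket1 below 0.01 m or distance between fresh2 and pocket2 below 0.01 m or distance between fresh2 and pocket3 below 0.01 m) and (distance between fresh3 and pocket0 below 0.01 m or distance between fresh3 and pocket1 below 0.01 m or distance between fresh3 and pocket2 below 0.01 m or distance between fresh3 and pocket3 below 0.01 m) and x of dry0 in the frame of tub between -0.097 and 0.097 m and y of dry0 in the frame of tub between -0.087 and 0.087 m and z of each of dry0, dry1, dry2, dry3 in the frame of tub below 0.08 m and x of dry1 in the frame of tub between -0.097 and 0.097 m and y of dry1 in the frame of tub between -0.087 and 0.087 m and x of dry2 in the frame of tub between -0.097 and 0.097 m and y of dry2 in the frame of tub between -0.087 and 0.087 m and x of dry3 in the frame of tub between -0.097 and 0.097 m and y of dry3 in the frame of tub between -0.087 and 0.087 m); the robot touches nothing.
It fails at once if a bystander is pushed more than 50 mm from its place (distance of any of potyellow, potblue, bottlered, bottleochre, offcut, brush from where it was at the start of the episode above 0.05 m).
Of fresh0, fresh1, fresh2, fresh3 only 3 to 4 are there at a start; the rules pass over those that are not, and their reading is None.
Of dry0, dry1, dry2, dry3 only 2 to 3 are there at a start; the rules pass over those that are not, and their reading is None.
At some moment in a run one of fresh0, fresh1, fresh2, fresh3 may be knocked a few centimetres aside while the robot is not near it.
Once in a run the grip may slacken for a moment while it holds something.
It also fails if it takes over 210 s, if anything falls off the work surface, if the arm or the gripper's body presses on something with over 40 N, if the wrist force passes 120 N, or if a joint passes its speed limit or range.

## Working session

There is one attempt and no reset: what is moved stays moved. The work goes in short steps, each a Python script; the robot and the scene stay as the last script left them, time stands still between calls to the robot, and variables do not carry over. Pictures are saved under pics/ and viewed, at most 14 in all, crops included, and the job is handed in when it is done.

```bash
ls; mkdir -p pics
python3 - <<'E'
from bench import *
import cv2,numpy as np
for n in("top","side"):
    c=capture(n);cv2.imwrite(f"pics/{n}0.png",c["image"]);print(n,c["intrinsics"].tolist(),c["k1"],c["R"].tolist(),c["t"].tolist())
print(current_clock(),current_orientation())
E
```

```text
pics
top [[539.244961205219, 0.0, 280.9144012723227], [0.0, 539.244961205219, 203.49784052888765], [0.0, 0.0, 1.0]] -0.11540252117133767 [[-0.026740170929869432, -0.9995500459011737, -0.013589297171042524], [-0.9975740483602383, 0.027556422723281678, -0.06392700215762155], [0.06427271035833261, 0.011846911228558287, -0.9978620492821323]] [0.004066986132177573, 0.48789228998337036, 1.825015011170094]
side [[483.06683210687726, 0.0, 275.39174117632643], [0.0, 483.06683210687726, 209.37973100248308], [0.0, 0.0, 1.0]] -0.09394304222957506 [[-0.9923779103301891, -0.12108840577823626, 0.02288407906760791], [-0.09150712156902653, 0.5997061879028693, -0.7949710277067711], [0.08253805056359598, -0.791005743453923, -0.6062156250312819]] [0.4695808722316744, 0.1389184459376422, 1.3131082599315973]
0.1 [ 9.78877173e-01  2.04447519e-01 -9.63039073e-05 -8.26471373e-04]
```

View pics/top0.png

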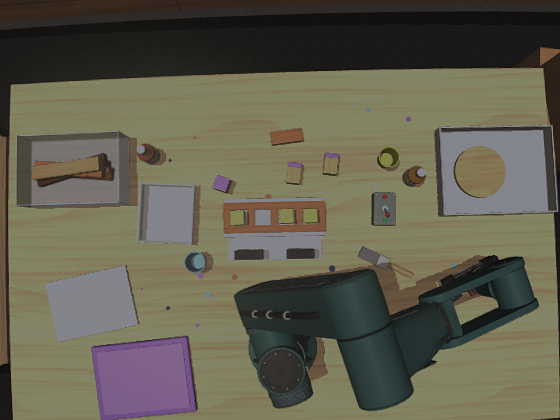

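View pics/side0.png

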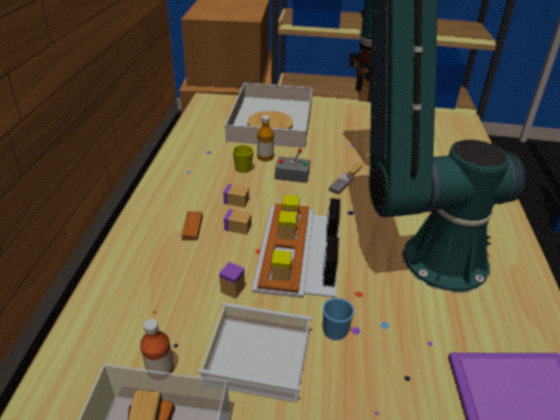

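Top view: limes at (237,217), (287,216) and (310,215), so pockets 3, 1 and 0, with pocket 2 empty at (263,217). Lilac feet lie at (294,173) and (331,163), and one stands at (223,184). The tub is at (166,213) and the switch at (384,209). The side view agrees, so there are 3 fresh and 3 dry feet.

```bash
cat > h.py <<'E'
from bench import *
import cv2,numpy as np
from scipy.spatial.transform import Rotation as Ro
def cloud(cam):
    c=capture(cam);K=c["intrinsics"];k=c["k1"]
    v,u=np.mgrid[:420,:560].astype(float)
    x=(u-K[0,2])/K[0,0];y=(v-K[1,2])/K[1,1];a,b=x.copy(),y.copy()
    for _ in range(8):
        s=1+k*(a*a+b*b);a,b=x/s,y/s
    z=c["range_z"];P=np.stack([a*z,b*z,z],-1)
    W=(P-c["t"])@c["R"]; W[z==0]=np.nan
    return c["image"],W
def proj(c,X):
    p=c["R"]@X+c["t"];x,y=p[:2]/p[2];s=1+c["k1"]*(x*x+y*y);K=c["intrinsics"]
    return K[0,0]*x*s+K[0,2],K[1,1]*y*s+K[1,2]
def quat(yaw=0,lean=0):
    """tool down, closing axis along world y at yaw 0; lean>0: tool z tips toward +x' (gripper leans back to -x')"""
    R=Ro.from_euler('z',yaw)*Ro.from_euler('y',-lean)*Ro.from_matrix([[1,0,0],[0,-1,0],[0,0,-1]])
    return R.as_quat()
def tz(q): return Ro.from_quat(q).apply([0,0,1])
def G(p,q): return np.array(p,float)+0.019*tz(q)   # TCP for grasp point p
def gp(): return np.array(current_position())-0.019*tz(current_orientation())
E
python3 - <<'E'
from h import *
for cam in("top","side"):
    im,W=cloud(cam)
    for q in("fresh0","dry0","tub","rack","switchbox","toggle_tip"):
        for r in silhouettes(cam,q)[:6]:
            if r["conf"]<.3: continue
            m=r["region"];P=W[m];P=P[~np.isnan(P[:,0])]
            if len(P)<3: print(cam,q,r["conf"],r["xy"],"few");continue
            z=np.percentile(P[:,2],90);T=P[(P[:,2]>z-.012)&(P[:,2]<z+.01)]
            rect=cv2.minAreaRect(T[:,:2].astype(np.float32)*1000)
            print(cam,q,round(r["conf"],2),np.round(r["xy"]),len(P),"ztop",round(z,4),"cT",np.round(T.mean(0),4),"rect",np.round(rect[0],1),np.round(rect[1],1),round(rect[2],1),"all",np.round(P.min(0),3),np.round(P.max(0),3))
E
```

```text
top fresh0 0.86 [294. 171.] 285 ztop 0.0516 cT [ 0.5892 -0.0531  0.0465] rect [589.6 -53.1] [45.  70.4] 82.0 all [ 0.553 -0.077  0.013] [ 0.626 -0.029  0.058]
top fresh0 0.76 [329. 167.] 294 ztop 0.0514 cT [ 0.6175 -0.1791  0.0469] rect [ 617.6 -179. ] [45.1 69.9] 81.5 all [ 0.58  -0.204 -0.003] [ 0.653 -0.154  0.06 ]
top fresh0 0.64 [220. 182.] 196 ztop 0.0751 cT [0.5566 0.1873 0.0707] rect [557.1 187.7] [43.2 44.8] 65.7 all [0.529 0.163 0.006] [0.583 0.213 0.082]
top dry0 0.73 [236. 213.] 204 ztop 0.091 cT [0.44   0.1369 0.0859] rect [440.9 137.2] [43.8 43.5] 90.0 all [0.419 0.114 0.003] [0.463 0.159 0.096]
top dry0 0.57 [312. 216.] 206 ztop 0.0888 cT [ 0.443  -0.1022  0.0842] rect [ 442.8 -102.7] [46.3 45.9] 3.4 all [ 0.42  -0.125  0.022] [ 0.47  -0.079  0.096]
top dry0 0.51 [284. 217.] 176 ztop 0.0894 cT [ 0.4435 -0.0225  0.0845] rect [443.6 -22.3] [39.6 43.1] 88.8 all [ 0.42  -0.043  0.024] [ 0.465 -0.002  0.093]
top tub 0.63 [164. 210.] 3340 ztop 0.0523 cT [0.4648 0.3859 0.0534] rect [463.7 380.8] [191.2 202.9] 86.0 all [ 0.358  0.281 -0.009] [0.571 0.49  0.068]
top rack 0.91 [
[... 1050 characters left out ...]
46  0.021] [0.467 0.006 0.087]
side dry0 0.6 [290. 200.] 283 ztop 0.0835 cT [ 0.4429 -0.0964  0.0807] rect [443.1 -88.8] [82.  46.2] 89.2 all [ 0.42  -0.247 -0.005] [ 0.476 -0.047  0.086]
side tub 0.7 [261. 350.] 7945 ztop 0.0524 cT [0.4689 0.3834 0.0512] rect [465.7 382. ] [193.4 209.3] 86.3 all [ 0.358  0.245 -0.003] [0.576 0.523 0.119]
side rack 0.8 [306. 253.] 5624 ztop 0.0844 cT [0.3253 0.0518 0.0891] rect [385.1  21. ] [163.2 266.3] 0.4 all [ 0.296 -0.18  -0.005] [0.509 0.195 0.098]
side switchbox 0.56 [290. 170.] 834 ztop 0.0512 cT [ 0.4599 -0.3462  0.0479] rect [ 460.  -354.6] [ 87.4 109.7] 86.9 all [ 0.404 -0.509 -0.006] [ 0.525 -0.309  0.108]
side toggle_tip 0.53 [298.4, 149.5] few
```

Run:
```python
from h import *
im,W=cloud("top")
# rack: brown ribs orientation
m=(abs(W[...,2]-.03)<.012)&(W[...,0]>.36)&(W[...,0]<.53)&(abs(W[...,1])<.25)
hsv=cv2.cvtColor(im,cv2.COLOR_BGR2HSV)
P=W[m&(hsv[...,0]<16)&(hsv[...,1]>110)];print(len(P),cv2.minAreaRect(P[:,:2].astype(np.float32)*1000), P.min(0),P.max(0))
P2=W[m&(W[...,0]<.52)&(W[...,2]>.02)]
print(cv2.minAreaRect(P2[:,:2].astype(np.float32)*1000))
d2=np.deg2rad
for d in(30,40,45,50,55,60,70):
    r=[]
    for p,y in(((.589,-.053,.03),-8),((.6175,-.179,.03),-8.5)):
        for zz in(0,.08):
            q=quat(d2(y),-d2(d));a=inverse_kinematics(G(np.array(p)+[0,0,zz],q),q);r.append(a is not None)
    for py in(-.102,-.022,.058,.138):
      for yaw in(0,90,-90,180):
        q=quat(d2(yaw),d2(90-d))
        r.append(all(inverse_kinematics(G((.443,py,.055+z),q),q) is not None for z in(0,.08)))
    print(d,''.join('.X'[i] for i in r))
```

```text
1831 ((442.8763122558594, 16.39837646484375), (343.78466796875, 102.38052368164062), 89.5029067993164) [ 0.39065368 -0.15586708  0.01802091] [0.49451055 0.18793972 0.04194531]
((435.0234375, 16.8197021484375), (344.7651672363281, 142.00616455078125), 89.37937927246094)
30 XXXX.X.X.XXX.XXX.XXX
40 XXXX.X.X.XXX.XXX.XXX
45 XXXX.X.X.XXX.XXX.XXX
50 XXXX.X.X.XXX.XXX.XXX
55 XXXX.XXX.XXX.XXX.XXX
60 XXXX.XXX.XXX.XXX.XXX
70 XXXXXXXX.XXX.XXX.XXX
```

```bash
cat >> h.py <<'E'
YR=-.005
def pocket(i):
    d=-.12+.08*i
    return np.array([.443-np.sin(YR)*d,.0175+np.cos(YR)*d,.014])
def tub(a,b):
    c=Ro.from_euler('z',-4,degrees=True).apply([a,b,0]);return np.array([.4645,.382,.005])+c
def over(p,q,z): move_ptp(G([p[0],p[1],z],q),q)
def down(p,q,rate=.1,contact=None): return servo_line(G(p,q),q,rate=rate,contact_N=contact)
E
python3 - <<'E'
from h import *
q=quat(0)
move_gripper(0)
move_ptp([.39,-.355,.25],q)
servo_line([.39,-.355,.087],q)
servo_line([.46,-.355,.087],q,rate=.06)
print(current_force())
servo_line([.40,-.355,.087],q,rate=.2); servo_line([.40,-.355,.2],q,rate=.25)
move_gripper(.085)
im,W=cloud("side");cv2.imwrite("pics/s1.png",cv2.resize(im[120:220,230:380],None,fx=3,fy=3));print(current_clock())
E
```

```text
[ 0.85878222 -0.3376252  -0.54223594]
8.15
```

View pics/s1.png

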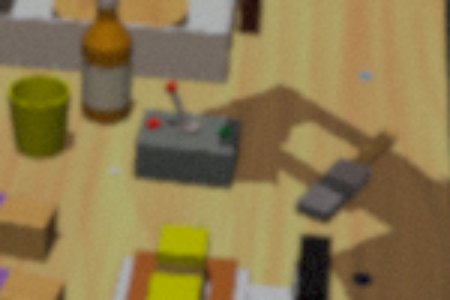

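The crop shows the bat (ball at 170,88) leaning to the red dot, so the fans are off. Next I move the limes.

Run:
```python
from h import *
q=quat(YR);qt=quat(np.deg2rad(-4))
for i,(src,a) in enumerate([((.4425,.138),-.062),((.4437,-.022),0),((.443,-.1025),.062)]):
    move_gripper(.066)
    over(src,q,.17); c=down([*src,.065],q,.15,12)
    if c: print("contact down",gp());break
    move_gripper(0); g=current_finger_gap(); down([*src,.15],q,.15)
    g2=current_finger_gap(); print(src,"gap",g,g2,current_grip_force())
    if g2<.04: break
    t=tub(a,0); over(t,qt,.15); print("arr",current_finger_gap())
    c=down([t[0],t[1],.059],qt,.1,6); print("c",c,gp(),current_clock())
    move_gripper(.066); down([t[0],t[1],.15],qt,.2)
im,W=cloud("top");cv2.imwrite("pics/t2.png",cv2.resize(im[110:300,120:440],None,fx=2,fy=2))
```

```text
(0.4425, 0.138) gap 0.045589023821733216 0.04594012264750473 2.999185658991337
arr 0.045989957787800746
c False [0.4031362  0.38660046 0.05953488] 14.5417
(0.4437, -0.022) gap 0.04568767446578132 0.04563422287827775 29.94799554347992
arr 0.045725557951576
c False [0.4649881  0.38227207 0.05957852] 21.9917
(0.443, -0.1025) gap 0.04559618112208091 0.04554797213154747 29.999839961528778
arr 0.04562604692464228
c False [0.52692338 0.37800919 0.05965755] 29.9667
```

View pics/t2.png

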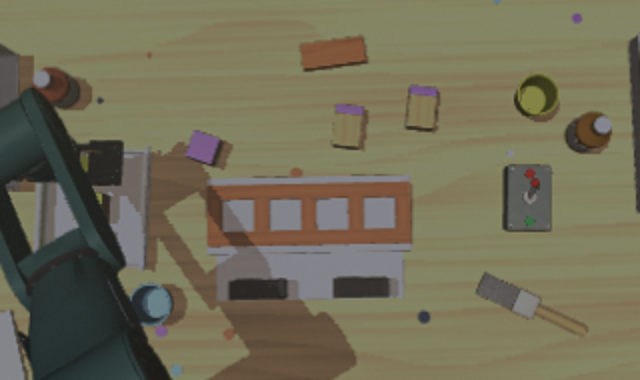

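Limes have gone from the rack, all four pockets (crop 238–379, 213) are empty, and the lilacs are still there. Next I refine the pockets and place the standing lilac.

```bash
cat >> h.py <<'E'
def lilacs():
    out=[]
    for cam in("top","side"):
        im,W=cloud(cam)
        for r in silhouettes(cam,"fresh0"):
            if r["conf"]<.35: continue
            P=W[r["region"]];P=P[~np.isnan(P[:,0])]
            if len(P)<60: continue
            z=np.percentile(P[:,2],88);T=P[(P[:,2]>z-.009)&(P[:,2]<z+.009)]
            T=T[np.abs(T-np.median(T,0)).max(1)<.05]
            c,s,a=cv2.minAreaRect(T[:,:2].astype(np.float32)*1000)
            if s[0]<s[1]: a-=90   # a = long axis
            a=(a+90)%180-90
            if max(s)<58: a=(a+45)%90-45
            out.append((cam,round(r["conf"],2),np.round(np.array(c)/1000,4),np.round(s),round(a,1),round(z,3)))
    return out
E
python3 - <<'E'
from h import *
im,W=cloud("top")
m=((abs(W[...,0]-.443)<.045)&(W[...,1]>-.15)&(W[...,1]<.185)&(im[...,0].astype(int)>im[...,2]*.8)).astype(np.uint8)
n,l,st,_=cv2.connectedComponentsWithStats(m)
for i in range(1,n):
    if st[i,4]>60:
        P=W[l==i];print(st[i,4],np.round(P.mean(0),4),np.round((P.min(0)+P.max(0))/2,4))
for i in range(4):print(pocket(i))
for o in lilacs():print(*o)
E
```

```text
255 [ 0.4432 -0.0237  0.0136] [ 0.4434 -0.0236  0.0143]
240 [ 0.4425 -0.1055  0.0141] [ 0.4425 -0.1053  0.0147]
253 [0.4442 0.1372 0.0139] [0.4441 0.1371 0.0144]
238 [0.4434 0.0548 0.0151] [0.4435 0.0548 0.0192]
[ 0.4424    -0.1024985  0.014    ]
[ 0.4428    -0.0224995  0.014    ]
[0.4432    0.0574995 0.014    ]
[0.4436    0.1374985 0.014    ]
top 0.79 [0.558  0.1883] [43. 47.] -21.7 0.075
top 0.75 [ 0.5874 -0.0526] [43. 66.] -8.7 0.052
top 0.59 [ 0.6179 -0.1798] [46. 71.] -7.6 0.05
```

```bash
sed -i 's/\.0175+np/.0165+np/; s/^YR=.*/YR=-.007/' h.py
python3 - <<'E'
from h import *
s=(.5577,.1885);q=quat(np.deg2rad(-22));qp=quat(YR);p=pocket(3)
move_gripper(.07); over(s,q,.16); print(down([*s,.05],q,.15,10))
move_gripper(0); down([*s,.15],q,.15); print(current_finger_gap(),current_grip_force())
over(p,qp,.14); print(current_finger_gap(),current_force())
c=down([p[0],p[1],.0655],qp,.05,6); print(c,gp(),current_finger_gap(),current_force())
E
```

```text
False
0.045860461901236035 29.85140472650528
0.04590983793423912 [ 1.0772747  -0.51839739 -1.03060653]
False [0.44406359 0.13653374 0.06575228] 0.0463605328951231 [ 0.27026742 -0.46422663 -1.15594515]
```

```bash
cat >> h.py <<'E'
def flip(xy,yawdeg,pk,d=45,zg=.031,along=.008):
    d=np.deg2rad(d);y=np.deg2rad(yawdeg);a=np.array([np.cos(y),np.sin(y),0])
    c=np.array([*xy,.023]);g=c+along*a;g[2]=zg
    for h in(0,np.pi):
        t=Ro.from_euler('z',h)
        q1=(Ro.from_quat(quat(y,-d))*t).as_quat();qf=(Ro.from_quat(quat(YR+np.pi,np.pi/2-d))*t).as_quat()
        M=Ro.from_quat(qf)*Ro.from_quat(q1).inv()
        off=M.apply(c-g)                       # centre rel. to gp when upright
        gf=pocket(pk)+[0,0,.035]-off
        Up=lambda p,z:p+np.array([0,0,z])
        js=[inverse_kinematics(G(p,q),q) for p,q in((g,q1),(Up(g,.12),q1),(Up(gf,.1),qf),(gf,qf))]
        print(h,"axis",M.apply(a).round(3),[None if j is None else round(j[5],2) for j in js],[None if j is None else np.round(j,1).tolist() for j in js[2:]])
        if all(j is not None for j in js): break
    else: return None
    return g,q1,gf,qf
E
python3 - <<'E'
from h import *
p=pocket(3);qp=quat(YR)
print(down([p[0],p[1],.0635],qp,.03,5)); move_gripper(.066); down([p[0],p[1],.17],qp,.15)
print(current_clock())
move_ptp([.45,.0,.3],qp)
for o in lilacs():print(*o)
print(current_joint_pos())
flip((.588,-.0526),-8.3,1);flip((.6176,-.1795),-8,0)
E
```

```text
False
38.5583
top 0.87 [ 0.6176 -0.1792] [46. 71.] -8.9 0.05
top 0.59 [ 0.5896 -0.053 ] [45. 70.] -8.1 0.051
top 0.51 [0.4447 0.1402] [37. 43.] -1.6 0.089
side 0.95 [ 0.5907 -0.0523] [53. 71.] -10.1 0.045
side 0.84 [0.445  0.1383] [52. 46.] -0.5 0.083
side 0.72 [ 0.6181 -0.1776] [53. 69.] -9.9 0.045
[-1.51957780e-01  6.96074623e-02  1.70176510e+00  2.72830323e-04
  1.37332109e+00  1.42440628e+00]
0 axis [ 0. -0.  1.] [np.float64(1.53), np.float64(1.53), np.float64(-1.68), np.float64(-1.67)] [[-0.1, 0.7, 1.4, -0.1, 1.8, -1.7], [-0.1, 0.8, 1.5, -0.1, 1.6, -1.7]]
0 axis [ 0. -0.  1.] [np.float64(1.39), np.float64(1.37), np.float64(-1.78), np.float64(-1.75)] [[-0.2, 0.7, 1.4, -0.2, 1.8, -1.8], [-0.2, 0.8, 1.4, -0.2, 1.6, -1.8]]
```

```bash
cat >> h.py <<'E'
def pick_flip(xy,yaw,pk):
    g,q1,gf,qf=flip(xy,yaw,pk); up=np.array([0,0,.12])
    move_gripper(.075); move_ptp(G(g+up,q1),q1); c=down(g,q1,.12,10); print("down contact",c)
    if c: return
    move_gripper(0); down(g+up,q1,.15); print("gap",current_finger_gap(),current_grip_force())
    move_ptp(G(gf+[0,0,.1],qf),qf); print("gap",current_finger_gap())
    down(gf+[0,0,.03],qf,.1); print(current_clock(),gf,qf.tolist())
E
python3 - <<'E'
from h import *
pick_flip((.589,-.0526),-8.5,1)
im,W=cloud("side");cv2.imwrite("pics/s3.png",cv2.resize(im[130:330,180:400],None,fx=3,fy=3))
for o in lilacs():print(*o)
E
```

```text
0 axis [0. 0. 1.] [np.float64(1.53), np.float64(1.53), np.float64(-1.68), np.float64(-1.67)] [[-0.1, 0.7, 1.4, -0.1, 1.8, -1.7], [-0.1, 0.8, 1.5, -0.1, 1.6, -1.7]]
down contact False
gap 0.045887821185641824 29.99975860118866
gap 0.04594759741848288
47.2083 [ 0.45071981 -0.02355502  0.057     ] [0.003233571761904499, 0.9238738737549268, 0.0013393892786875083, -0.38268108843145937]
top 0.59 [ 0.6176 -0.1796] [46. 70.] -8.6 0.051
side 0.98 [0.445  0.1381] [51. 46.] -0.8 0.083
side 0.84 [ 0.6182 -0.1727] [45. 74.] -19.3 0.045
side 0.79 [ 0.4431 -0.0209] [46. 52.] 3.3 0.115
```

View pics/s3.png

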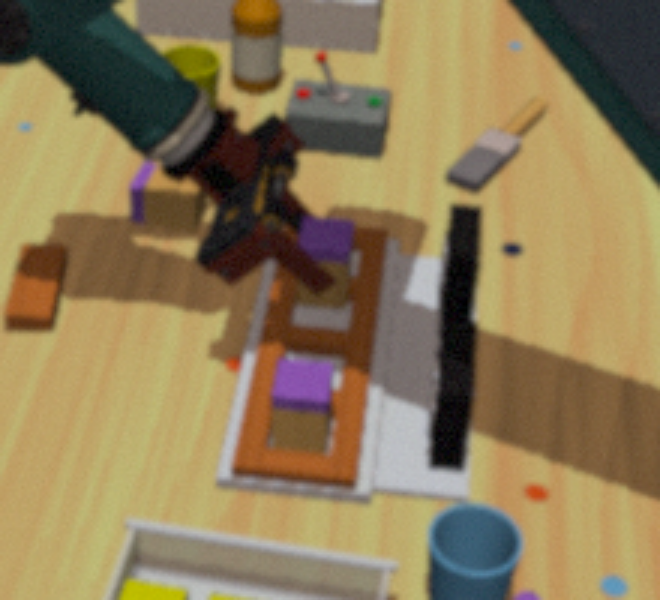

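The lilac foot is upright, paint up, above pocket 1 (crop 325,265). The other lilac stands in pocket 3. I insert this one now.

```bash
cat >> h.py <<'E'
def insert():
    g=gp(); q=current_orientation()
    c=servo_line(G(g-[0,0,.0285],q),q,rate=.04,contact_N=5); z=gp()[2]
    print("insert contact",c,z,current_force()); return z
def release():
    move_gripper(.064); g=gp();q=current_orientation()
    servo_line(G(g+.10*(-tz(q)),q),q,rate=.12)
E
python3 - <<'E'
from h import *
z=insert()
if z<.062:
    release(); print(current_clock()); 
    for o in lilacs():print(*o)
E
```

```text
insert contact False 0.058997572926313774 [ 0.12086836 -0.18465492 -0.65174293]
49.8
top 0.58 [ 0.6177 -0.179 ] [45. 69.] -7.7 0.051
top 0.52 [ 0.4577 -0.3544] [ 75. 102.] -2.5 0.056
side 0.84 [ 0.4431 -0.02  ] [45. 48.] 3.4 0.083
side 0.67 [0.4449 0.137 ] [50. 46.] -0.1 0.083
side 0.37 [ 0.6297 -0.3732] [67. 70.] -79.7 0.073
```

Run:
```python
from h import *
pick_flip((.6177,-.1788),-8.5,0)
im,W=cloud("side");
for o in lilacs():print(*o)
g=current_finger_gap()
if g>.043 and insert()<.062: release()
move_ptp([.39,-.355,.25],quat(0))
im,W=cloud("side");cv2.imwrite("pics/s4.png",cv2.resize(im[130:400,180:400],None,fx=2.2,fy=2.2))
for o in lilacs():print(*o)
for cam in ("top","side"):
    im,W=cloud(cam)
    for r in silhouettes(cam,"dry0"):
        P=W[r["region"]]; print(cam,r["conf"],np.nanmedian(P,0).round(3),np.nanmax(P[:,2]).round(3))
print(current_clock())
```

```text
0 axis [0. 0. 1.] [np.float64(1.4), np.float64(1.37), np.float64(-1.78), np.float64(-1.75)] [[-0.2, 0.7, 1.4, -0.2, 1.8, -1.8], [-0.2, 0.8, 1.4, -0.2, 1.6, -1.8]]
down contact False
gap 0.046050953200430636 29.99985158443451
gap 0.04567769361274104
59.1583 [ 0.45015981 -0.10355306  0.057     ] [0.003233571761904499, 0.9238738737549268, 0.0013393892786875083, -0.38268108843145937]
side 0.9 [ 0.4423 -0.1014] [51. 45.] -0.2 0.114
side 0.8 [ 0.4436 -0.0228] [46. 50.] 0.4 0.083
side 0.78 [0.4438 0.1388] [43. 52.] 2.1 0.083
insert contact False 0.05905521682401663 [ 0.27434121  0.65825312 -1.70419481]
top 0.78 [ 0.4419 -0.0223] [40. 40.] -1.2 0.089
top 0.68 [0.4447 0.1369] [44. 43.] -1.0 0.088
top 0.55 [ 0.4413 -0.1027] [43. 43.] -1.7 0.089
top 0.45 [0.4404 0.0204] [98. 98.] 88.5 0.035
side 0.83 [0.4439 0.1389] [51. 48.] -5.8 0.083
side 0.81 [ 0.4428 -0.1013] [53. 45.] -0.6 0.084
side 0.67 [ 0.4437 -0.0206] [46. 49.] 1.1 0.083
side 0.48 [ 0.4595 -0.3502] [ 79. 101.] -3.1 0.051
top 0.79 [0.463 0.374 0.074] 0.087
top 0.75 [0.523 0.372 0.072] 0.086
top 0.62 [0.4   0.38  0.074] 0.087
side 0.7 [0.524 0.397 0.065] 0.078
side 0.68 [0.402 0.407 0.069] 0.079
side 0.66 [0.464 0.402 0.069] 0.078
64.3167
```

View pics/s4.png

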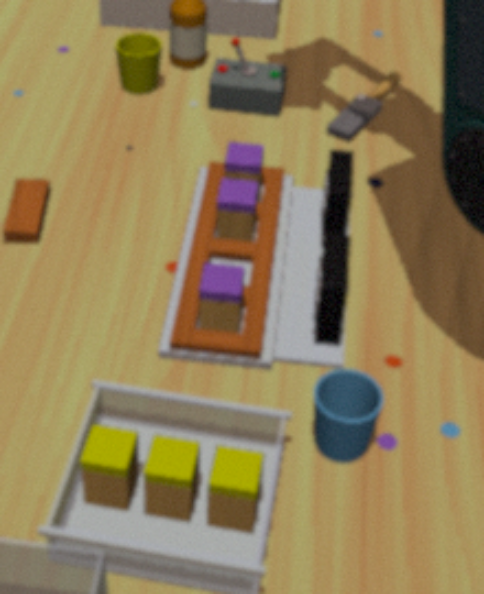

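All three lilacs stand in pockets 0, 1 and 3, and three limes are in the tub (crop y≈480). Next I switch the fans on.

Run:
```python
from h import *
q=quat(np.pi/2)
if inverse_kinematics([.518,-.355,.25],q) is None: q=quat(-np.pi/2)
move_gripper(0)
move_ptp([.518,-.355,.25],q)
servo_line([.518,-.355,.087],q)
servo_line([.461,-.355,.087],q,rate=.06)
print(current_force())
servo_line([.515,-.355,.087],q,rate=.2); servo_line([.515,-.355,.25],q,rate=.25)
move_ptp([.3,-.5,.3],quat(0)); sleep(.5)
im,W=cloud("side");cv2.imwrite("pics/s5.png",cv2.resize(im[120:400,170:390],None,fx=2.1,fy=2.1));print(current_clock())
```

```text
[-0.23109025  0.09866421 -0.06586555]
71.7833
```

View pics/s5.png

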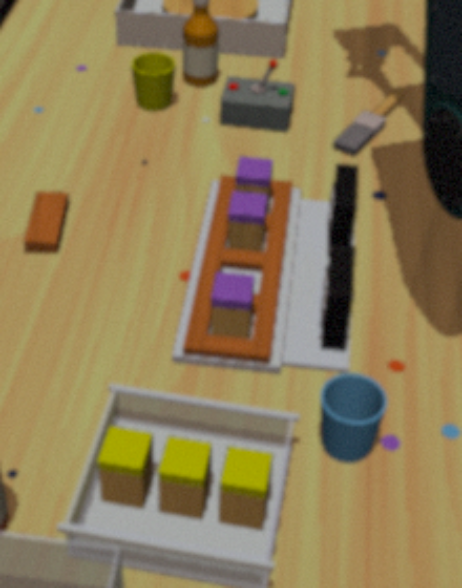

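The toggle (ball at 273,65) leans to the green dot, the rack is loaded and the limes are in the tub, so I hand in.

```bash
python3 -c "
from bench import *
print(close_job())"
```

```text
the job is handed in; nothing more can be done
None
```

The job is handed in (no verdict was returned): fans off, three lime feet into the tub, three lilac feet upright in pockets 0, 1 and 3, fans back on, bystanders untouched, about 72 s on the robot's clock.

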